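# Pin an autosampler carousel to its braked drive plate with a taper pin

### The job

The sample carousel lies on the sampler's braked drive plate with its holes out of line with the plate's, about 20 mm at most, one way or the other. Put the nose of the black-headed taper pin through the carousel's taper-pin bushing, work the carousel round gently with it until the nose drops into the plate's hole, and press the pin down until its taper has drawn the two into line and its shoulder sits flush; then slip the red-headed lock pin fully home in the opposite bushing and let go of both. Do not force the pins, never push the carousel with the gripper, and leave the vials and the things around undisturbed.

Things in the scene. Friction and masses are not known exactly. Their poses are not given: they have to be found in the camera images.
- sampler: white round foot and drive housing of the sampler, screwed to the bench: foot 176 mm across and 12 mm high, column 100 mm across. Origin on the spindle axis at bench level, z up. It carries the drive plate and the carousel, whose bushings are marred by a pin forced on them, sideways or down, with over 30 N. Under the pin holes there is free space from the drive plate (underside 56 mm above the bench) down to the foot.
- plate_centre (a point): centre of the top of the aluminium drive plate (200 mm across, 10 mm thick), 66 mm above the bench; axes as the sampler's foot. The plate is turned up to 0.35 rad either way from the foot and held by its brake: it will not turn, its angle is not measured, and the carousel hides its two through bores, of the same sizes and in the same places as the carousel's.
- carousel: white disc 212 mm across, 12 mm thick, on the drive plate, top face 78 mm above the bench. Origin on the spindle axis at its underside, z up. It only turns on the spindle; about 2.5 N sideways at a bushing moves it. At the start it is up to 0.28 rad out of line with the plate, to either side: each lower bore lies up to 21 mm off along the circle. Vials stand 42 mm proud at its +x and -x sides.
- taper_hole (a point): centre of the top of the carousel's taper-pin bushing (steel, in a black ring 28 mm across), level with the disc's top face, 75 mm from the axis along the disc's own -y; 12 mm through bore. Axes as the carousel's: x runs along the circle, y towards the spindle. The vials are 60 mm or more away; the flat spindle nut (22 mm across) stands 7 mm proud of the disc.
- lock_hole (a point): centre of the top of the carousel's lock-pin bushing (steel, in a red ring 28 mm across), level with the disc's top face, 75 mm from the axis along the disc's own +y, opposite the other; 12 mm through bore. Axes as the carousel's.
- pin_block: grey block 46 x 124 mm, 62 mm high, on a dark base plate, fixed to the bench; the two pins stand in its 14 mm holes, 32 mm either side of its middle along its own y, either pin in either hole. Origin at its middle at bench level.
- taper_pin: steel taper pin, about 90 g, standing shank down. Origin: centre of the underside of its shoulder; z up to the head. Shoulder 24 mm across, 4 mm thick; black knurled round head 16 mm across, 4 to 42 mm above the origin. Shank 52 mm: 11 mm across for 22 mm below the shoulder, then tapering over 29 mm to 6 mm, with a 1 mm chamfered flat nose. Home when the shoulder lies on the disc.
- lock_pin: steel lock pin, 70 g, same shoulder and head as the taper pin but the head is red. Origin at the centre of the underside of its shoulder, z up. Shank 34 mm long: 10 mm across for 28 mm, then a 6 mm nose narrowing to 5 mm. It goes in only when the bores are in line within about 1 mm.
- timer: white bench timer 66 x 66 x 24 mm, bystander
- petri_3: petri dish with lid, 90 mm across, 15 mm high, bystander
- marker_1: white marker with black cap lying flat, 135 mm long, 17 mm thick, bystander
- spare_vial: capped glass vial standing on the bench, 19 mm across, 54 mm high, bystander
Things that resemble listed ones, but are neither listed nor needed, are in the scene too. What is shaped like the lock_pin but yellow is not meant. What is shaped like the taper_pin but yellow is not meant.

How it is judged:
By the outcome, as a careful person would: the job done as asked, in the order asked, and still so for the second after the job is handed in, with the robot touching nothing.
It also fails if it takes over 72 s, if anything falls off the work surface, if the arm or the gripper's body presses on something with over 40 N, if the wrist force passes 120 N, or if a joint passes its speed limit or range.

### The arm

A 7-joint arm with a two-finger parallel gripper is mounted at the origin on a cart in front of the work surface, level with it; the furniture and walls round the work are solid. World frame = base frame: x ahead of the robot, y to its left, z up, the work surface at z = 0. Lengths are in m, angles in rad, forces in N, time in s.
With the tool pointing down it reaches from about 0.425 to 0.875 m from the base axis. Payload 4.7 kg.
Tool frame: the origin (TCP) lies between the finger pads; the fingertips stand 14 mm ahead of it and the grasp point (between the pads) lies 5 mm behind it; z points along the fingers, y is the line along which they close (so a half turn about z gives the same grasp; the last joint's range is limited). The gripper opens to 87 mm and grips with 3 to 60 N. Pads are 19 mm wide; open, the fingers measure 117 mm over their backs; the gripper's body (75 mm by 190 mm) begins 51 mm behind the grasp point.
Start: joints at [-1.173, 0.321, -0.07, 1.45, 0.023, 1.371, -0.057], TCP at [0.243, 0.603, 0.237] pointing down, gripper open.
Joint ranges: [-2.86, 2.86], [-0.3, 2.09], [-1.38, 1.24], [0.06, 2.45], [-1.56, 4.7], [0.09, 2.05], [-2.69, 2.69]. Speed limits (rad/s): [2.57, 2.57, 3.14, 3.14, 3.14, 3.14, 3.14].

### API

Orientations are given as a rotation vector (axis times angle).
In Python, from bench import ctrl gives the robot as it stands.
- The arm moves only by the tool step_arm, never from a script. Its argument "commands" is a list of rows, each an object with "travel": the shift along the tool's x, y, z in m, a list of three; "turn": the turn, a rotation vector about the tool's x, y, z in degrees, a list of three. A call has 1 to 5 rows; each row is the pose to reach, as a shift and turn from the pose commanded when the call began, along the tool's axes at that moment; what a row does not reach only later rows make up. A row lasts 1/10 s, in which the tool goes at most 50 mm and 8.59 degrees, less where a joint would pass 70% of its speed; a pose out of reach is approached as far as the arm can. A call with a gripper value outside its range is refused whole. "gripper" is the opening, from 0 (shut) to 1 (fully open), set as the call begins (left out, the last holds). The fingers move at their own pace and stop on an object; "force" is the grip in N (left out, the last holds). Time passes only in rows, so rows that repeat a pose let the fingers close. It gives the time, the measured TCP pose, the force, the opening and the grip force at its end, in the units of the state.
- ctrl.get_state(): the state, without advancing time (a new reading comes with each control period).
- ctrl.get_image(name): name is "side" or "top"; returns the picture (400x640x3 uint8, red, green, blue); there is no depth.
- ctrl.camera_model(name): a dict with "fx", "fy", "cx", "cy" (pixels), "R" (3x3) and "t" (3): a world point X has camera coordinates R X + t. Camera axes: x right, y down, z forward; pixel columns grow to the right and rows downward; lengths in m; the calibration is good to about 2 mm. A picture is of the moment at which its call begins. camera_model takes no time and is no camera call.
- ctrl.close_job(): hands the job in; it is judged then, once.
The state is a dict: "time": time; "joint_positions": joint angles; "qd": joint speeds; "joint_torque": joint torques, N m; "position": TCP position; "tool_rot": TCP orientation; "ft_force": force on the tool from outside, world axes, zero at the start; "torque": the same for the moment, N m; "grip_width": opening from 0.0 (shut) to 1.0 (fully open); "grip_force": force on a finger pad.
Only numpy, scipy, OpenCV 4.12 (cv2) and the standard library are available. Lean on these libraries where they do the work, as an engineer would, in place of code of your own. Each camera call takes 0.05 s, during which the arm holds its last target. There are 200 camera calls.

## Working session

There is one attempt and no reset: what is moved stays moved. The work goes in short steps, Python scripts to look and compute and a tool call to move; the robot and the scene stay as the last step left them, time stands still between calls to the robot, and variables do not carry over. Pictures are saved under pics/ and viewed, at most 12 in all, crops included, and the job is handed in when it is done.

Besides the shell and the picture viewer there is one more tool, called as name(argument=value, ...) on one line, values as JSON. step_arm: Moves the arm, as the interface text tells. Its arguments: {"type":"object","properties":{"commands":{"type":"array"},"gripper":{"type":"number"},"force":{"type":"number"}},"required":["commands"]}

```bash
mkdir -p pics; ls; cat > h.py <<'E'
from bench import ctrl
import numpy as np, cv2
from scipy.spatial.transform import Rotation as Ro
def shot(n,f,crop=None,s=1):
    im=ctrl.get_image(n)[:,:,::-1]; 
    cv2.imwrite('pics/full_'+f,im)
    if crop: a,b,c,d=crop; im=im[b:d,a:c]
    cv2.imwrite('pics/'+f,cv2.resize(im,None,fx=s,fy=s,interpolation=cv2.INTER_CUBIC))
def pix(n,u,v,z):
    c=ctrl.camera_model(n); R=np.array(c['R']);t=np.array(c['t'])
    d=R.T@np.array([(u-c['cx'])/c['fx'],(v-c['cy'])/c['fy'],1]); o=-R.T@t
    return o+d*(z-o[2])/d[2]
def proj(n,X):
    c=ctrl.camera_model(n); p=np.array(c['R'])@np.array(X)+np.array(c['t'])
    return np.array([c['fx']*p[0]/p[2]+c['cx'],c['fy']*p[1]/p[2]+c['cy']])
def st():
    s=ctrl.get_state(); print({k:np.round(s[k],4).tolist() for k in('time','position','tool_rot','ft_force','torque','grip_width','grip_force')}); return s
E
python3 - <<'E'
from h import *
shot('top','t0.png'); shot('side','s0.png'); st()
for n in('top','side'):
    c=ctrl.camera_model(n); print(n,c['fx'],-np.array(c['R']).T@np.array(c['t']),np.round(c['R'],2).tolist())
E
```

```text
pics
{'time': 0.1, 'position': [0.2433, 0.6023, 0.2356], 'tool_rot': [-0.5991, -3.0837, 0.0026], 'ft_force': [-0.2732, -1.0188, 0.4172], 'torque': [-0.0172, 0.0315, -0.0237], 'grip_width': 1.0012, 'grip_force': 0.0}
top 459.68048563661375 [0.48617684 0.02070549 1.18529073] [[0.01, -1.0, 0.01], [-1.0, -0.01, -0.05], [0.05, -0.01, -1.0]]
side 386.1018870504748 [ 0.55803292 -0.80180362  0.46908947] [[1.0, 0.03, -0.01], [0.01, -0.43, -0.9], [-0.03, 0.9, -0.43]]
```

View pics/t0.png

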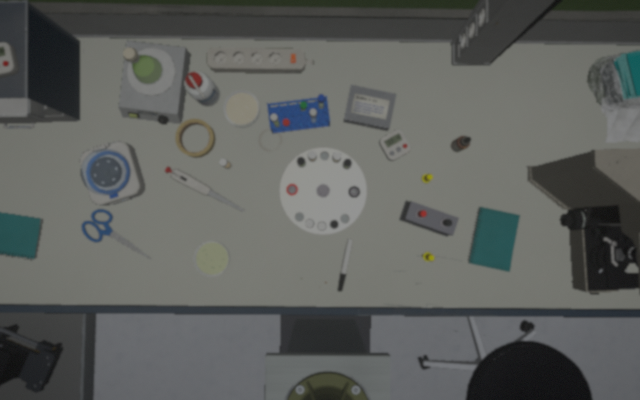

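View pics/s0.png

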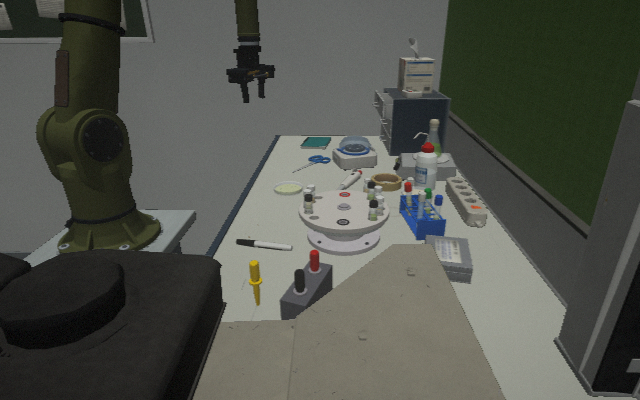

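The top view shows the carousel at (323,190), the red ring at (292,189) and the black ring at (354,191). The pin block is at (430,218), with a red head at (423,213) and a black head at (447,223). The yellow pins at (427,178) and (429,257) are lookalikes and not wanted. I'll confirm in an enlarged crop.

```bash
python3 - <<'E'
from h import *
im=cv2.imread('pics/full_t0.png'); 
a=im[140:270,265:475]; cv2.imwrite('pics/c1.png',cv2.resize(a,None,fx=3.8,fy=3.8,interpolation=cv2.INTER_CUBIC))
b=im=cv2.imread('pics/full_s0.png')[180:325,230:410]; cv2.imwrite('pics/c2.png',cv2.resize(b,None,fx=4,fy=4,interpolation=cv2.INTER_CUBIC))
E
```

```text
(no output)
```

View pics/c1.png

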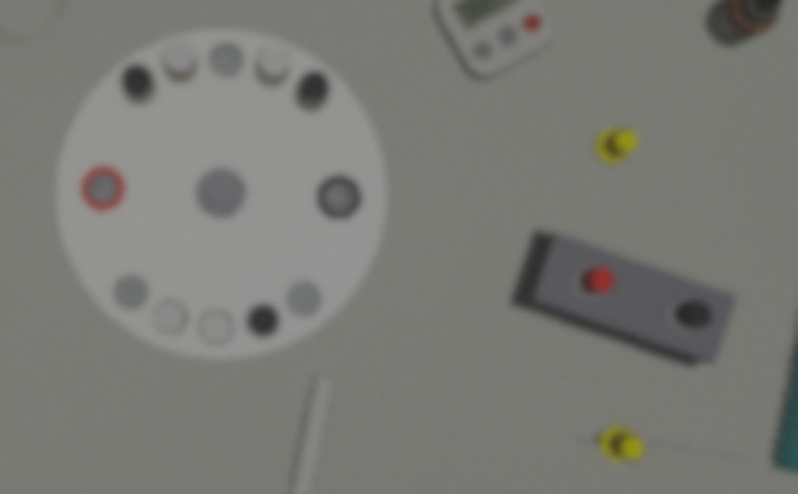

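View pics/c2.png

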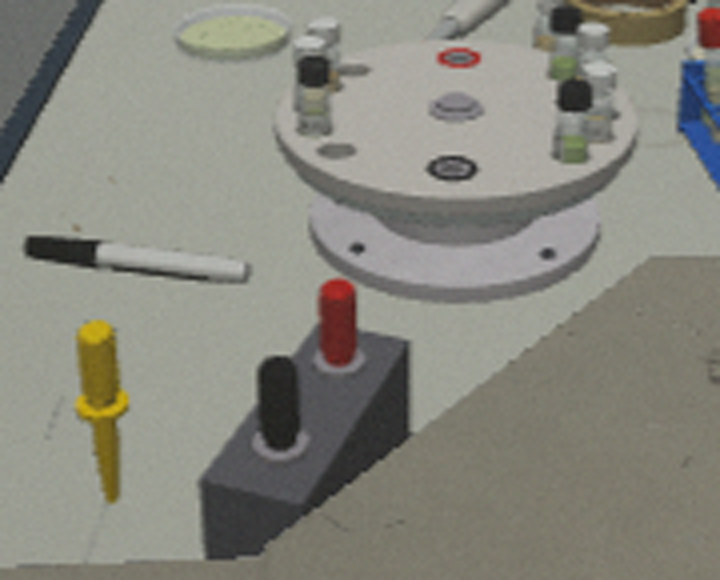

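```bash
python3 - <<'E'
from h import *
f=lambda u,v:(u/3.8+265,v/3.8+140)
g=lambda u,v:(u/4+230,v/4+180)
P={}
for n,p,z in[('red',(103,188),.078),('blk',(339,197),.078),('nut',(221,192),.085),('redpin',(600,279),.104),('blkpin',(696,313.5),.104),('blk corner TR',(735,295),.062),('TL',(540,231),.062),('BR',(716,362),.062)]:
    P[n]=pix('top',*f(*p),z); print(n,P[n].round(4))
for n,p,z in[('red',(459,58),.078),('blk',(452,168),.078),('redtop',(337,288),.104),('blktop',(278,363),.104),('redsh',(339,362),.066),('blksh',(279,442),.066)]:
    print('side',n,pix('side',*g(*p),z).round(4))
d=P['red']-P['blk'];print(np.linalg.norm(d[:2]),np.degrees(np.arctan2(d[1],d[0])))
# block centre & colours of bushing
s=ctrl.get_state();print(Ro.from_rotvec(s['tool_rot']).as_matrix().round(3))
E
```

```text
red [0.5644 0.0902 0.078 ]
blk [ 0.5603 -0.0598  0.078 ]
nut [0.5622 0.0153 0.085 ]
redpin [ 0.5093 -0.2203  0.104 ]
blkpin [ 0.4885 -0.28    0.104 ]
blk corner TR [ 0.5007 -0.3169  0.062 ]
TL [ 0.5407 -0.1908  0.062 ]
BR [ 0.4575 -0.3045  0.062 ]
side red [0.5675 0.0934 0.078 ]
side blk [ 0.563  -0.0562  0.078 ]
side redtop [ 0.5118 -0.221   0.104 ]
side blktop [ 0.4915 -0.2788  0.104 ]
side redsh [ 0.512  -0.2229  0.066 ]
side blksh [ 0.4907 -0.2812  0.066 ]
0.15002074908113186 88.41778823461263
[[-0.927  0.374 -0.001]
 [ 0.374  0.927 -0.002]
 [-0.    -0.002 -1.   ]]
```

The rings measure 150 mm apart, as they should, and the pins about 63 mm (64 expected). The black-headed pin is at about (0.490,-0.280) and the red at (0.511,-0.220). Both stand in the grey block; the yellow lookalikes stand outside it.

step_arm(commands=[{"travel": [-0.042, -0.017, 0], "turn": [0, 0, 8.4]}, {"travel": [-0.083, -0.034, 0], "turn": [0, 0, 16.8]}, {"travel": [-0.125, -0.052, 0], "turn": [0, 0, 25.2]}, {"travel": [-0.166, -0.069, 0], "turn": [0, 0, 33.6]}, {"travel": [-0.208, -0.086, 0], "turn": [0, 0, 42]}], gripper=0.5)

```text
time: 0.6
position: [0.4049, 0.4435, 0.2362]
tool_rot: [-1.672, -2.659, 0.001]
ft_force: [0.1, -0.2, -0.6]
grip_width: 0.627
grip_force: 0.0
```

step_arm(commands=[{"travel": [-0.034, 0.005, 0], "turn": [0, 0, 5.2]}, {"travel": [-0.069, 0.009, 0], "turn": [0, 0, 10.4]}, {"travel": [-0.103, 0.014, 0], "turn": [0, 0, 15.6]}, {"travel": [-0.138, 0.018, 0], "turn": [0, 0, 20.8]}, {"travel": [-0.172, 0.023, 0], "turn": [0, 0, 26]}])

```text
time: 1.1
position: [0.5006, 0.299, 0.2362]
tool_rot: [-2.225, -2.217, 0.001]
ft_force: [1.0, -0.3, -0.0]
grip_width: 0.502
grip_force: 0.0
```

step_arm(commands=[{"travel": [-0.045, -0.001, 0]}, {"travel": [-0.09, -0.002, 0]}, {"travel": [-0.135, -0.003, 0]}, {"travel": [-0.18, -0.004, 0]}, {"travel": [-0.225, -0.005, 0]}])

```text
$.commands[0]: bad value
```

step_arm(commands=[{"travel": [-0.045, -0.001, 0]}, {"travel": [-0.09, -0.002, 0]}, {"travel": [-0.135, -0.003, 0]}, {"travel": [-0.18, -0.004, 0]}, {"travel": [-0.225, -0.005, 0]}])

```text
$.commands[0]: bad value
```

step_arm(commands=[{"travel": [-0.045, 0, 0.01]}, {"travel": [-0.09, 0, 0.03]}, {"travel": [-0.13, 0, 0.06]}, {"travel": [-0.13, 0, 0.09]}, {"travel": [-0.13, 0, 0.09]}])

```text
$.commands[0]: bad value
```

step_arm(commands=[{"travel": [-0.045, -0.001, 0], "turn": [0, 0, 0]}, {"travel": [-0.09, -0.002, 0], "turn": [0, 0, 0]}, {"travel": [-0.135, -0.003, 0], "turn": [0, 0, 0]}, {"travel": [-0.18, -0.004, 0], "turn": [0, 0, 0]}, {"travel": [-0.225, -0.005, 0], "turn": [0, 0, 0]}])

```text
time: 1.6
position: [0.4947, 0.0737, 0.2363]
tool_rot: [-2.221, -2.222, 0.0]
ft_force: [0.8, 0.2, 0.8]
grip_width: 0.497
grip_force: 0.0
```

step_arm(commands=[{"travel": [-0.045, -0.001, 0], "turn": [0, 0, 0]}, {"travel": [-0.09, -0.002, 0], "turn": [0, 0, 0]}, {"travel": [-0.135, -0.003, 0], "turn": [0, 0, 0]}, {"travel": [-0.18, -0.004, 0], "turn": [0, 0, 0]}, {"travel": [-0.225, -0.005, 0], "turn": [0, 0, 0]}])

```text
time: 2.1
position: [0.4897, -0.1511, 0.2364]
tool_rot: [-2.221, -2.222, -0.001]
ft_force: [0.9, 0.3, 0.2]
grip_width: 0.5
grip_force: 0.0
```

step_arm(commands=[{"travel": [-0.045, 0, 0.01], "turn": [0, 0, 0]}, {"travel": [-0.09, 0, 0.03], "turn": [0, 0, 0]}, {"travel": [-0.13, 0, 0.06], "turn": [0, 0, 0]}, {"travel": [-0.13, 0, 0.09], "turn": [0, 0, 0]}, {"travel": [-0.13, 0, 0.09], "turn": [0, 0, 0]}])

```text
time: 2.6
position: [0.4868, -0.2791, 0.1423]
tool_rot: [-2.219, -2.213, 0.007]
ft_force: [-0.7, 1.0, -0.6]
grip_width: 0.495
grip_force: 0.0
```

```bash
python3 - <<'E'
from h import *
st(); shot('side','s1.png',(220,150,400,320),4)
im=cv2.imread('pics/full_s1.png')
E
```

```text
{'time': 2.6, 'position': [0.4868, -0.2791, 0.1423], 'tool_rot': [-2.2192, -2.213, 0.0069], 'ft_force': [-0.721, 0.9709, -0.6354], 'torque': [0.054, 0.0446, -0.0108], 'grip_width': 0.4952, 'grip_force': 0.0}
```

View pics/s1.png

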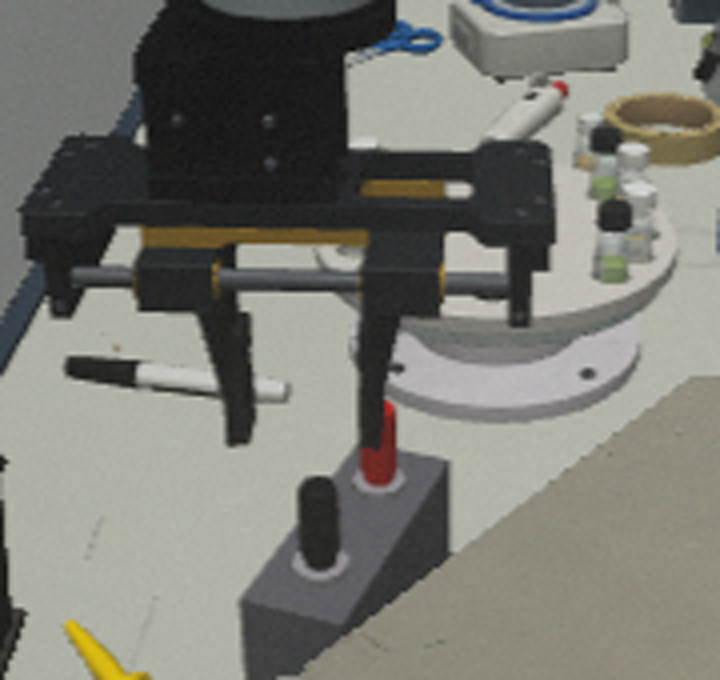

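```bash
python3 - <<'E'
from h import *
f=lambda u,v:(u/4+220,v/4+150)
p=(.4868,-.2791,.1283)
print(proj('side',p), f(305.5,442))
for n,q,z in[('bt',(318,486),.104),('bs',(320,560),.066),('rs',(378,478),.066)]: print(n,pix('side',*f(*q),z).round(4))
shot('top','t1.png')
im=cv2.imread('pics/full_t1.png')
print(proj('top',p))
E
```

```text
[296.01349013 258.22927879] (296.375, 260.5)
bt [ 0.4917 -0.2809  0.104 ]
bs [ 0.491  -0.2799  0.066 ]
rs [ 0.5114 -0.2197  0.066 ]
[450.70473184 223.22864421]
```

step_arm(commands=[{"travel": [0, 0, 0.02], "turn": [0, 0, 0]}, {"travel": [0, 0, 0.04], "turn": [0, 0, 0]}, {"travel": [0, 0, 0.055], "turn": [0, 0, 0]}, {"travel": [0, 0, 0.06], "turn": [0, 0, 0]}, {"travel": [0, 0, 0.06], "turn": [0, 0, 0]}])

```text
time: 3.2
position: [0.4907, -0.2788, 0.0868]
tool_rot: [-2.22, -2.223, -0.0]
ft_force: [0.0, 0.3, 0.5]
grip_width: 0.499
grip_force: 0.0
```

step_arm(commands=[{"travel": [-0.001, 0, 0.004], "turn": [0, 0, 0]}])

```text
time: 3.3
position: [0.4916, -0.2806, 0.0839]
tool_rot: [2.219, 2.221, 0.002]
ft_force: [0.6, -0.8, 0.6]
grip_width: 0.501
grip_force: 0.0
```

step_arm(commands=[{"travel": [0, 0, 0], "turn": [0, 0, 0]}, {"travel": [0, 0, 0], "turn": [0, 0, 0]}, {"travel": [0, 0, 0], "turn": [0, 0, 0]}, {"travel": [0, 0, 0], "turn": [0, 0, 0]}, {"travel": [0, 0, 0], "turn": [0, 0, 0]}], gripper=0.1, force=40)

```text
time: 3.8
position: [0.4904, -0.2804, 0.0827]
tool_rot: [2.221, 2.221, 0.0]
ft_force: [-1.2, -0.0, 1.8]
grip_width: 0.173
grip_force: 40.0
```

step_arm(commands=[{"travel": [0, 0, 0], "turn": [0, 0, 0]}, {"travel": [0, 0, -0.01], "turn": [0, 0, 0]}, {"travel": [0, 0, -0.03], "turn": [0, 0, 0]}, {"travel": [0, 0, -0.06], "turn": [0, 0, 0]}, {"travel": [0, 0, -0.08], "turn": [0, 0, 0]}])

```text
time: 4.3
position: [0.4906, -0.2809, 0.1647]
tool_rot: [2.221, 2.22, 0.001]
ft_force: [0.8, -0.0, -1.6]
grip_width: 0.169
grip_force: 40.0
```

step_arm(commands=[{"travel": [0, 0, -0.035], "turn": [0, 0, 0]}, {"travel": [0.03, 0.015, -0.037], "turn": [0, 0, 0]}, {"travel": [0.075, 0.03, -0.037], "turn": [0, 0, 0]}, {"travel": [0.12, 0.045, -0.037], "turn": [0, 0, 0]}, {"travel": [0.165, 0.06, -0.037], "turn": [0, 0, 0]}])

```text
time: 4.8
position: [0.5506, -0.1139, 0.2004]
tool_rot: [2.222, 2.22, 0.002]
ft_force: [0.5, -0.4, -1.9]
grip_width: 0.176
grip_force: 40.0
```

step_arm(commands=[{"travel": [0.035, 0.006, 0.01], "turn": [0, 0, 0]}, {"travel": [0.055, 0.011, 0.015], "turn": [0, 0, 0]}, {"travel": [0.058, 0.011, 0.02], "turn": [0, 0, 0]}, {"travel": [0.058, 0.011, 0.02], "turn": [0, 0, 0]}, {"travel": [0.058, 0.011, 0.02], "turn": [0, 0, 0]}])

```text
time: 5.3
position: [0.5609, -0.0596, 0.1799]
tool_rot: [2.224, 2.218, -0.001]
ft_force: [0.1, -0.6, -0.3]
grip_width: 0.169
grip_force: 40.0
```

```bash
python3 - <<'E'
from h import *
s=st(); shot('side','s2.png',(285,150,405,250),6)
p=np.array(s['position'])
print('nose',proj('side',p-[0,0,.073]),'shoulder',proj('side',p-[0,0,.019]),'hole est',proj('side',(.5615,-.058,.078)))
E
```

```text
{'time': 5.3, 'position': [0.5609, -0.0596, 0.1799], 'tool_rot': [2.2237, 2.2181, -0.0009], 'ft_force': [0.1386, -0.6365, -0.2743], 'torque': [-0.1215, 0.0348, 0.0209], 'grip_width': 0.1694, 'grip_force': 39.9848}
nose [342.18541816 210.75271589] shoulder [342.45449933 187.39089558] hole est [342.3209244  222.38803817]
```

View pics/s2.png

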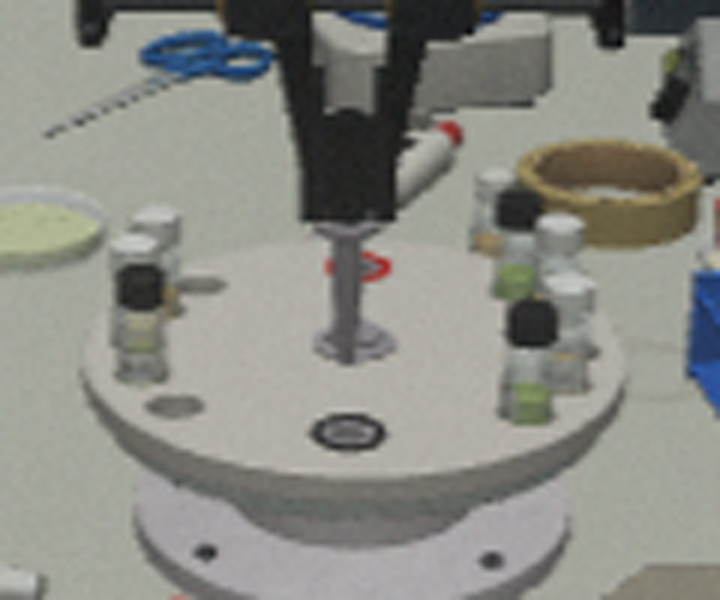

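Nose at (348,362) and black ring at (348,433) in the crop line up in x, and the projection agrees to under 1 px (~2 mm). Descending into the bushing.

step_arm(commands=[{"travel": [0, 0, 0.01], "turn": [0, 0, 0]}, {"travel": [0, 0, 0.02], "turn": [0, 0, 0]}, {"travel": [0, 0, 0.026], "turn": [0, 0, 0]}, {"travel": [0, 0, 0.03], "turn": [0, 0, 0]}, {"travel": [0, 0, 0.03], "turn": [0, 0, 0]}])

```text
time: 5.85
position: [0.5607, -0.0574, 0.1487]
tool_rot: [-2.221, -2.221, 0.002]
ft_force: [0.5, 0.1, -0.0]
grip_width: 0.177
grip_force: 40.0
```

step_arm(commands=[{"travel": [0, 0, 0.003], "turn": [0, 0, 0]}, {"travel": [0, 0, 0.005], "turn": [0, 0, 0]}, {"travel": [0, 0, 0.006], "turn": [0, 0, 0]}, {"travel": [0, 0, 0.006], "turn": [0, 0, 0]}])

```text
time: 6.25
position: [0.5612, -0.0574, 0.1435]
tool_rot: [-2.221, -2.222, -0.0]
ft_force: [-0.6, -0.1, -0.9]
grip_width: 0.168
grip_force: 40.0
```

step_arm(commands=[{"travel": [0, 0, 0.002], "turn": [0, 0, 0]}, {"travel": [0, 0, 0.003], "turn": [0, 0, 0]}, {"travel": [0, 0, 0.003], "turn": [0, 0, 0]}])

```text
time: 6.55
position: [0.5611, -0.0574, 0.1404]
tool_rot: [-2.221, -2.222, 0.0]
ft_force: [0.5, 0.4, -1.2]
grip_width: 0.169
grip_force: 40.0
```

step_arm(commands=[{"travel": [0, 0, 0.001], "turn": [0, 0, 0]}, {"travel": [0, 0, 0.001], "turn": [0, 0, 0]}, {"travel": [0, 0, 0.001], "turn": [0, 0, 0]}])

```text
time: 6.85
position: [0.5613, -0.0574, 0.1396]
tool_rot: [2.221, 2.222, 0.0]
ft_force: [-1.0, 0.4, -1.0]
grip_width: 0.177
grip_force: 40.0
```

step_arm(commands=[{"travel": [0, 0, 0.001], "turn": [0, 0, 0]}, {"travel": [0, 0, 0.001], "turn": [0, 0, 0]}, {"travel": [0, 0, 0.001], "turn": [0, 0, 0]}])

```text
time: 7.15
position: [0.5614, -0.0574, 0.1387]
tool_rot: [2.221, 2.222, 0.0]
ft_force: [-0.2, 0.6, -0.7]
grip_width: 0.17
grip_force: 40.0
```

step_arm(commands=[{"travel": [0, 0, 0.001], "turn": [0, 0, 0]}, {"travel": [0, 0, 0.001], "turn": [0, 0, 0]}, {"travel": [0, 0, 0.001], "turn": [0, 0, 0]}])

```text
time: 7.45
position: [0.5617, -0.0575, 0.1384]
tool_rot: [2.221, 2.221, 0.001]
ft_force: [-1.4, 0.3, 5.4]
grip_width: 0.172
grip_force: 40.0
```

step_arm(commands=[{"travel": [0, 0, 0.001], "turn": [0, 0, 0]}, {"travel": [0, 0, 0.001], "turn": [0, 0, 0]}, {"travel": [0, 0, 0.001], "turn": [0, 0, 0]}])

```text
time: 7.75
position: [0.562, -0.0575, 0.1382]
tool_rot: [2.221, 2.221, 0.003]
ft_force: [-1.9, 0.7, 9.7]
grip_width: 0.175
grip_force: 40.0
```

Contact with the plate at TCP z 0.1384. I'll ease to about 5 N and work the carousel round along the arc, +x first.

step_arm(commands=[{"travel": [0, 0.001, -0.001], "turn": [0, 0, 0]}, {"travel": [0, 0.002, -0.001], "turn": [0, 0, 0]}, {"travel": [0, 0.003, -0.001], "turn": [0, 0, 0]}, {"travel": [0, 0.004, -0.001], "turn": [0, 0, 0]}, {"travel": [0, 0.005, -0.001], "turn": [0, 0, 0]}])

```text
time: 8.25
position: [0.5639, -0.0576, 0.1381]
tool_rot: [-2.218, -2.218, 0.005]
ft_force: [-8.0, 0.0, 11.3]
grip_width: 0.169
grip_force: 40.2
```

step_arm(commands=[{"travel": [0, 0.001, 0], "turn": [0, 0, 0]}, {"travel": [0.0001, 0.002, 0], "turn": [0, 0, 0]}, {"travel": [0.0002, 0.003, 0], "turn": [0, 0, 0]}, {"travel": [0.0003, 0.004, 0], "turn": [0, 0, 0]}])

```text
time: 8.65
position: [0.5673, -0.0575, 0.1381]
tool_rot: [-2.218, -2.217, 0.007]
ft_force: [-10.6, 0.1, 13.8]
grip_width: 0.172
grip_force: 40.2
```

step_arm(commands=[{"travel": [0, 0.001, -0.001], "turn": [0, 0, 0]}, {"travel": [0.0002, 0.002, -0.001], "turn": [0, 0, 0]}, {"travel": [0.0004, 0.003, -0.001], "turn": [0, 0, 0]}, {"travel": [0.0006, 0.004, -0.001], "turn": [0, 0, 0]}])

```text
time: 9.05
position: [0.5709, -0.057, 0.1382]
tool_rot: [-2.218, -2.217, 0.008]
ft_force: [-8.7, -0.5, 8.0]
grip_width: 0.172
grip_force: 40.1
```

step_arm(commands=[{"travel": [0.0002, 0.001, 0], "turn": [0, 0, 0]}, {"travel": [0.0004, 0.002, 0], "turn": [0, 0, 0]}, {"travel": [0.0006, 0.003, 0], "turn": [0, 0, 0]}, {"travel": [0.0008, 0.004, 0], "turn": [0, 0, 0]}])

```text
time: 9.45
position: [0.575, -0.0564, 0.1383]
tool_rot: [-2.218, -2.217, 0.008]
ft_force: [-8.4, -1.1, 8.3]
grip_width: 0.171
grip_force: 40.1
```

step_arm(commands=[{"travel": [0.0002, 0.001, 0], "turn": [0, 0, 0]}, {"travel": [0.0005, 0.002, 0], "turn": [0, 0, 0]}, {"travel": [0.0007, 0.003, 0], "turn": [0, 0, 0]}, {"travel": [0.001, 0.004, 0], "turn": [0, 0, 0]}])

```text
time: 9.85
position: [0.579, -0.0555, 0.1383]
tool_rot: [-2.218, -2.217, 0.009]
ft_force: [-8.2, -1.3, 7.9]
grip_width: 0.171
grip_force: 40.1
```

step_arm(commands=[{"travel": [0.0003, 0.001, 0], "turn": [0, 0, 0]}, {"travel": [0.0006, 0.002, 0], "turn": [0, 0, 0]}, {"travel": [0.0009, 0.003, 0], "turn": [0, 0, 0]}, {"travel": [0.0012, 0.004, 0], "turn": [0, 0, 0]}])

```text
time: 10.25
position: [0.5831, -0.0546, 0.1383]
tool_rot: [-2.219, -2.217, 0.009]
ft_force: [-7.1, -1.3, 7.2]
grip_width: 0.17
grip_force: 40.1
```

step_arm(commands=[{"travel": [0.0003, 0.001, 0], "turn": [0, 0, 0]}, {"travel": [0.0005, 0.002, 0], "turn": [0, 0, 0]}, {"travel": [0.0008, 0.003, 0], "turn": [0, 0, 0]}, {"travel": [0.001, 0.004, 0], "turn": [0, 0, 0]}])

```text
time: 10.65
position: [0.5871, -0.0536, 0.1383]
tool_rot: [-2.219, -2.217, 0.008]
ft_force: [-8.0, -1.7, 8.6]
grip_width: 0.171
grip_force: 40.1
```

step_arm(commands=[{"travel": [0.0003, 0.001, 0], "turn": [0, 0, 0]}, {"travel": [0.0005, 0.002, 0], "turn": [0, 0, 0]}, {"travel": [0.0008, 0.003, 0], "turn": [0, 0, 0]}, {"travel": [0.001, 0.004, 0], "turn": [0, 0, 0]}])

```text
time: 11.05
position: [0.5911, -0.0526, 0.1383]
tool_rot: [-2.219, -2.217, 0.009]
ft_force: [-7.9, -1.2, 7.8]
grip_width: 0.17
grip_force: 40.1
```

No drop up to 27 mm that way, so the plate's hole lies the other way. I'll lift 2 mm and go back along the arc.

step_arm(commands=[{"travel": [0, 0, -0.003], "turn": [0, 0, 0]}, {"travel": [-0.0007, -0.003, -0.003], "turn": [0, 0, 0]}, {"travel": [-0.0015, -0.006, -0.003], "turn": [0, 0, 0]}, {"travel": [-0.0023, -0.009, -0.003], "turn": [0, 0, 0]}, {"travel": [-0.003, -0.012, -0.003], "turn": [0, 0, 0]}])

```text
time: 11.55
position: [0.5834, -0.0541, 0.1419]
tool_rot: [2.219, 2.221, 0.004]
ft_force: [3.9, -0.6, -1.4]
grip_width: 0.171
grip_force: 40.0
```

step_arm(commands=[{"travel": [-0.0007, -0.003, 0], "turn": [0, 0, 0]}, {"travel": [-0.0013, -0.006, 0], "turn": [0, 0, 0]}, {"travel": [-0.0018, -0.009, 0], "turn": [0, 0, 0]}, {"travel": [-0.0022, -0.012, 0], "turn": [0, 0, 0]}, {"travel": [-0.0025, -0.015, 0], "turn": [0, 0, 0]}])

```text
time: 12.05
position: [0.5673, -0.0569, 0.1419]
tool_rot: [2.221, 2.221, 0.001]
ft_force: [3.0, 0.1, -1.1]
grip_width: 0.172
grip_force: 40.0
```

```bash
python3 - <<'E'
from h import *
st(); shot('side','s3.png',(285,150,405,250),6)
E
```

```text
{'time': 12.05, 'position': [0.5673, -0.0569, 0.1419], 'tool_rot': [2.2208, 2.2214, 0.0011], 'ft_force': [3.0398, 0.1199, -1.0662], 'torque': [0.1129, -0.7767, 0.0397], 'grip_width': 0.1724, 'grip_force': 40.0069}
```

View pics/s3.png

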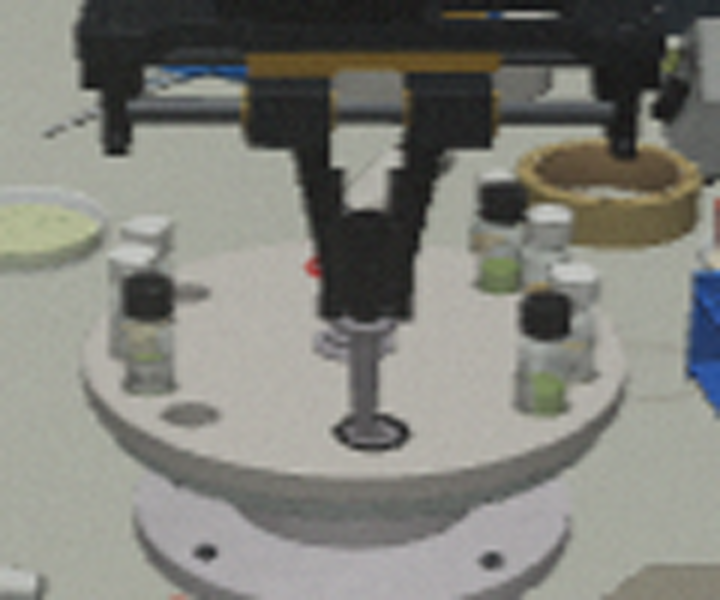

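The nose is in the ring (372,433) and the carousel follows, with about 3 N drag. Continuing towards −x and probing with light contact from x≈0.56.

step_arm(commands=[{"travel": [-0.0002, -0.003, 0], "turn": [0, 0, 0]}, {"travel": [-0.0003, -0.006, 0], "turn": [0, 0, 0]}, {"travel": [-0.0003, -0.007, 0.0015], "turn": [0, 0, 0]}, {"travel": [-0.0003, -0.008, 0.003], "turn": [0, 0, 0]}, {"travel": [-0.0003, -0.009, 0.004], "turn": [0, 0, 0]}])

```text
time: 12.6
position: [0.5591, -0.0575, 0.1384]
tool_rot: [2.22, 2.22, 0.002]
ft_force: [2.9, -0.7, 7.6]
grip_width: 0.171
grip_force: 40.0
```

step_arm(commands=[{"travel": [0, -0.001, 0.0005], "turn": [0, 0, 0]}, {"travel": [0, -0.002, 0.0005], "turn": [0, 0, 0]}, {"travel": [0, -0.003, 0.0005], "turn": [0, 0, 0]}, {"travel": [0, -0.004, 0.0005], "turn": [0, 0, 0]}])

```text
time: 13.0
position: [0.5562, -0.0573, 0.1384]
tool_rot: [2.219, 2.219, 0.005]
ft_force: [4.5, 0.2, 4.5]
grip_width: 0.172
grip_force: 40.1
```

step_arm(commands=[{"travel": [0.0001, -0.001, 0], "turn": [0, 0, 0]}, {"travel": [0.0003, -0.002, 0], "turn": [0, 0, 0]}, {"travel": [0.0004, -0.003, 0], "turn": [0, 0, 0]}, {"travel": [0.0005, -0.004, 0], "turn": [0, 0, 0]}])

```text
time: 13.4
position: [0.5492, -0.0566, 0.1362]
tool_rot: [-2.22, -2.22, 0.002]
ft_force: [3.4, 0.3, -0.3]
grip_width: 0.173
grip_force: 40.0
```

step_arm(commands=[{"travel": [0.0002, -0.001, 0], "turn": [0, 0, 0]}, {"travel": [0.0003, -0.002, 0], "turn": [0, 0, 0]}, {"travel": [0.0005, -0.003, 0], "turn": [0, 0, 0]}])

```text
time: 13.7
position: [0.5476, -0.0563, 0.1368]
tool_rot: [2.221, 2.221, 0.001]
ft_force: [5.2, -0.3, -3.4]
grip_width: 0.174
grip_force: 40.0
```

The nose dropped in near x≈0.549. I'll centre it at x≈0.550 and go down, watching the force.

step_arm(commands=[{"travel": [-0.0003, 0.002, 0], "turn": [0, 0, 0]}, {"travel": [-0.0005, 0.004, 0.001], "turn": [0, 0, 0]}, {"travel": [-0.0005, 0.004, 0.004], "turn": [0, 0, 0]}, {"travel": [-0.0005, 0.004, 0.008], "turn": [0, 0, 0]}])

```text
time: 14.1
position: [0.5505, -0.057, 0.1285]
tool_rot: [-2.221, -2.221, 0.002]
ft_force: [0.5, -0.5, -1.9]
grip_width: 0.168
grip_force: 40.0
```

step_arm(commands=[{"travel": [0, 0, 0.003], "turn": [0, 0, 0]}, {"travel": [0, 0, 0.006], "turn": [0, 0, 0]}, {"travel": [0, 0, 0.006], "turn": [0, 0, 0]}])

```text
time: 14.4
position: [0.5507, -0.0568, 0.1224]
tool_rot: [-2.221, -2.221, 0.001]
ft_force: [0.8, 0.2, -1.7]
grip_width: 0.17
grip_force: 40.0
```

step_arm(commands=[{"travel": [0, 0, 0.003], "turn": [0, 0, 0]}, {"travel": [0, 0, 0.006], "turn": [0, 0, 0]}, {"travel": [0, 0, 0.006], "turn": [0, 0, 0]}])

```text
time: 14.7
position: [0.551, -0.0567, 0.1166]
tool_rot: [-2.221, -2.222, 0.001]
ft_force: [-0.4, 0.8, -1.3]
grip_width: 0.172
grip_force: 40.0
```

step_arm(commands=[{"travel": [0, 0, 0.002], "turn": [0, 0, 0]}, {"travel": [0, 0, 0.004], "turn": [0, 0, 0]}, {"travel": [0, 0, 0.004], "turn": [0, 0, 0]}])

```text
time: 15.0
position: [0.5511, -0.0567, 0.1127]
tool_rot: [-2.221, -2.221, 0.0]
ft_force: [0.3, 0.4, -1.6]
grip_width: 0.174
grip_force: 40.0
```

Nearly free. Continuing to the shoulder contact, expected at TCP z about 0.098.

step_arm(commands=[{"travel": [0, 0, 0.002], "turn": [0, 0, 0]}, {"travel": [0, 0, 0.004], "turn": [0, 0, 0]}, {"travel": [0, 0, 0.005], "turn": [0, 0, 0]}, {"travel": [0, 0, 0.005], "turn": [0, 0, 0]}])

```text
time: 15.4
position: [0.5513, -0.0567, 0.1079]
tool_rot: [-2.221, -2.222, -0.0]
ft_force: [-0.7, 1.3, -1.0]
grip_width: 0.171
grip_force: 40.0
```

step_arm(commands=[{"travel": [0, 0, 0.002], "turn": [0, 0, 0]}, {"travel": [0, 0, 0.004], "turn": [0, 0, 0]}, {"travel": [0, 0, 0.005], "turn": [0, 0, 0]}, {"travel": [0, 0, 0.005], "turn": [0, 0, 0]}])

```text
time: 15.8
position: [0.5514, -0.0567, 0.1029]
tool_rot: [2.221, 2.222, 0.0]
ft_force: [-0.3, 1.5, -1.4]
grip_width: 0.172
grip_force: 40.0
```

step_arm(commands=[{"travel": [0, 0, 0.002], "turn": [0, 0, 0]}, {"travel": [0, 0, 0.003], "turn": [0, 0, 0]}, {"travel": [0, 0, 0.003], "turn": [0, 0, 0]}])

```text
time: 16.1
position: [0.5514, -0.0567, 0.0999]
tool_rot: [2.221, 2.222, 0.0]
ft_force: [-1.3, 1.5, -1.6]
grip_width: 0.174
grip_force: 40.0
```

step_arm(commands=[{"travel": [0, 0, 0.001], "turn": [0, 0, 0]}, {"travel": [0, 0, 0.001], "turn": [0, 0, 0]}])

```text
time: 16.3
position: [0.5514, -0.0567, 0.099]
tool_rot: [2.221, 2.222, 0.0]
ft_force: [-0.1, 2.3, -1.0]
grip_width: 0.172
grip_force: 40.0
```

step_arm(commands=[{"travel": [0, 0, 0.001], "turn": [0, 0, 0]}, {"travel": [0, 0, 0.001], "turn": [0, 0, 0]}])

```text
time: 16.5
position: [0.5516, -0.0567, 0.0987]
tool_rot: [2.221, 2.222, 0.001]
ft_force: [-3.0, 2.1, 4.5]
grip_width: 0.174
grip_force: 40.0
```

step_arm(commands=[{"travel": [0, 0, 0.001], "turn": [0, 0, 0]}, {"travel": [0, 0, 0.002], "turn": [0, 0, 0]}, {"travel": [0, 0, 0.002], "turn": [0, 0, 0]}])

```text
time: 16.8
position: [0.5525, -0.0569, 0.0985]
tool_rot: [2.22, 2.221, 0.004]
ft_force: [-5.0, 1.0, 15.1]
grip_width: 0.174
grip_force: 40.0
```

```bash
python3 - <<'E'
from h import *
st(); shot('side','s4.png',(285,150,405,250),6)
E
```

```text
{'time': 16.8, 'position': [0.5525, -0.0569, 0.0985], 'tool_rot': [2.2204, 2.2211, 0.0036], 'ft_force': [-4.9653, 1.0452, 15.0514], 'torque': [0.3723, 1.199, 0.0747], 'grip_width': 0.1741, 'grip_force': 40.0027}
```

View pics/s4.png

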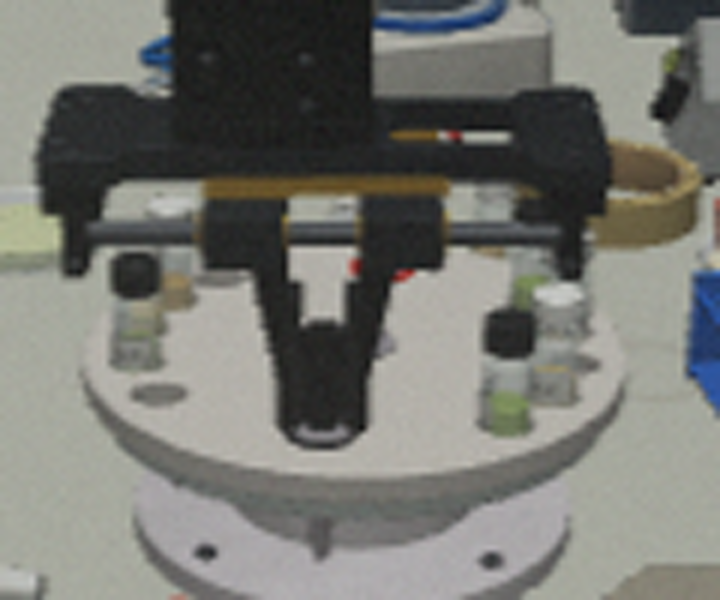

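The shoulder is flush and the nose shows below the plate at (320,540). Releasing, then going for the red-headed pin.

step_arm(commands=[{"travel": [0, 0, -0.001], "turn": [0, 0, 0]}, {"travel": [0, 0, -0.002], "turn": [0, 0, 0]}, {"travel": [0, 0, -0.002], "turn": [0, 0, 0]}])

```text
time: 17.15
position: [0.5521, -0.057, 0.0987]
tool_rot: [2.22, 2.221, 0.002]
ft_force: [-0.7, 0.5, 4.1]
grip_width: 0.173
grip_force: 40.0
```

step_arm(commands=[{"travel": [0, 0, 0], "turn": [0, 0, 0]}, {"travel": [0, 0, 0], "turn": [0, 0, 0]}, {"travel": [0, 0, 0], "turn": [0, 0, 0]}, {"travel": [0, 0, 0], "turn": [0, 0, 0]}], gripper=0.4)

```text
time: 17.55
position: [0.5509, -0.057, 0.0976]
tool_rot: [-2.221, -2.221, 0.001]
ft_force: [-0.4, -0.0, 0.3]
grip_width: 0.38
grip_force: 0.0
```

step_arm(commands=[{"travel": [0, 0, -0.01], "turn": [0, 0, 0]}, {"travel": [0, 0, -0.03], "turn": [0, 0, 0]}, {"travel": [0, 0, -0.06], "turn": [0, 0, 0]}, {"travel": [0, 0, -0.09], "turn": [0, 0, 0]}, {"travel": [0, 0, -0.1], "turn": [0, 0, 0]}])

```text
time: 18.05
position: [0.5531, -0.0573, 0.2019]
tool_rot: [2.219, 2.219, 0.007]
ft_force: [0.4, 0.2, -0.0]
grip_width: 0.4
grip_force: 0.0
```

step_arm(commands=[{"travel": [-0.04, -0.01, 0], "turn": [0, 0, 0]}, {"travel": [-0.085, -0.02, 0], "turn": [0, 0, 0]}, {"travel": [-0.13, -0.03, 0.01], "turn": [0, 0, 0]}, {"travel": [-0.164, -0.04, 0.03], "turn": [0, 0, 0]}, {"travel": [-0.164, -0.04, 0.052], "turn": [0, 0, 0]}], gripper=0.5)

```text
time: 18.55
position: [0.5087, -0.2278, 0.1463]
tool_rot: [2.23, 2.209, -0.003]
ft_force: [1.1, -0.3, -0.2]
grip_width: 0.499
grip_force: 0.0
```

step_arm(commands=[{"travel": [0, 0, 0], "turn": [0, 0, 0]}, {"travel": [0, 0, 0], "turn": [0, 0, 0]}])

```text
time: 18.75
position: [0.5113, -0.22, 0.1459]
tool_rot: [-2.219, -2.222, 0.0]
ft_force: [0.4, -0.6, 0.5]
grip_width: 0.5
grip_force: 0.0
```

```bash
python3 - <<'E'
from h import *
s=st(); shot('side','s5.png',(270,180,370,265),7)
p=np.array(s['position'])
print('tip',proj('side',p-[0,0,.014]),'pin top at tcp xy',proj('side',(*p[:2],.104)))
E
```

```text
{'time': 18.75, 'position': [0.5113, -0.22, 0.1459], 'tool_rot': [-2.2195, -2.2219, 0.0005], 'ft_force': [0.3877, -0.5921, 0.4683], 'torque': [-0.1105, -0.0097, -0.0523], 'grip_width': 0.5003, 'grip_force': 0.0}
tip [313.70241657 237.97094907] pin top at tcp xy [314.03827885 251.67975004]
```

View pics/s5.png

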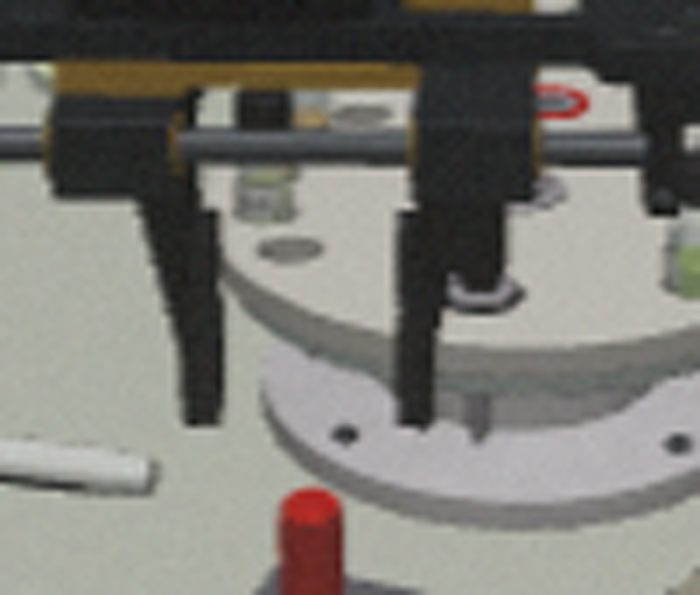

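The red top at (311,505) is centred under the fingertips, and the taper pin stands home. Grasping the lock pin.

step_arm(commands=[{"travel": [0, 0, 0.02], "turn": [0, 0, 0]}, {"travel": [0, 0, 0.04], "turn": [0, 0, 0]}, {"travel": [0, 0, 0.055], "turn": [0, 0, 0]}, {"travel": [0, 0, 0.063], "turn": [0, 0, 0]}, {"travel": [0, 0, 0.063], "turn": [0, 0, 0]}])

```text
time: 19.3
position: [0.5111, -0.2201, 0.0825]
tool_rot: [-2.219, -2.222, 0.001]
ft_force: [-0.7, -0.2, 1.2]
grip_width: 0.499
grip_force: 0.0
```

step_arm(commands=[{"travel": [0, 0, 0], "turn": [0, 0, 0]}, {"travel": [0, 0, 0], "turn": [0, 0, 0]}, {"travel": [0, 0, 0], "turn": [0, 0, 0]}, {"travel": [0, 0, 0], "turn": [0, 0, 0]}, {"travel": [0, 0, 0], "turn": [0, 0, 0]}], gripper=0.1, force=40)

```text
time: 19.8
position: [0.5115, -0.2209, 0.0834]
tool_rot: [2.221, 2.221, 0.001]
ft_force: [-0.1, 0.6, 0.9]
grip_width: 0.17
grip_force: 40.0
```

step_arm(commands=[{"travel": [0, 0, 0], "turn": [0, 0, 0]}, {"travel": [0, 0, -0.02], "turn": [0, 0, 0]}, {"travel": [0, 0, -0.05], "turn": [0, 0, 0]}, {"travel": [0, 0, -0.09], "turn": [0, 0, 0]}, {"travel": [0, 0, -0.13], "turn": [0, 0, 0]}])

```text
time: 20.3
position: [0.5106, -0.2207, 0.2139]
tool_rot: [-2.221, -2.221, 0.001]
ft_force: [1.0, -0.3, -0.5]
grip_width: 0.17
grip_force: 40.0
```

step_arm(commands=[{"travel": [0.045, 0.01, 0], "turn": [0, 0, 0]}, {"travel": [0.09, 0.02, 0], "turn": [0, 0, 0]}, {"travel": [0.135, 0.03, 0], "turn": [0, 0, 0]}, {"travel": [0.18, 0.04, 0], "turn": [0, 0, 0]}, {"travel": [0.225, 0.05, 0], "turn": [0, 0, 0]}])

```text
time: 20.8
position: [0.5612, 0.0061, 0.2131]
tool_rot: [-2.221, -2.221, -0.001]
ft_force: [-0.3, 0.8, -1.1]
grip_width: 0.17
grip_force: 40.0
```

step_arm(commands=[{"travel": [0.04, 0.007, 0], "turn": [0, 0, 0]}, {"travel": [0.07, 0.012, 0.01], "turn": [0, 0, 0]}, {"travel": [0.086, 0.015, 0.03], "turn": [0, 0, 0]}, {"travel": [0.086, 0.015, 0.05], "turn": [0, 0, 0]}, {"travel": [0.086, 0.015, 0.05], "turn": [0, 0, 0]}])

```text
time: 21.3
position: [0.5739, 0.0906, 0.1598]
tool_rot: [-2.218, -2.221, 0.009]
ft_force: [-0.0, -0.0, -0.7]
grip_width: 0.169
grip_force: 40.0
```

```bash
python3 - <<'E'
from h import *
s=st(); shot('side','s6.png',(300,150,400,235),7)
p=np.array(s['position'])
print('nose',proj('side',p-[0,0,.0545]),'ring est',proj('side',(.576,.0905,.078)))
E
```

```text
{'time': 21.3, 'position': [0.5739, 0.0906, 0.1598], 'tool_rot': [-2.2177, -2.2213, 0.0089], 'ft_force': [-0.0065, -0.0159, -0.6833], 'torque': [-0.1442, 0.0918, -0.0249], 'grip_width': 0.1693, 'grip_force': 39.9942}
nose [347.474629   184.90313902] ring est [348.13122046 194.99460509]
```

View pics/s6.png

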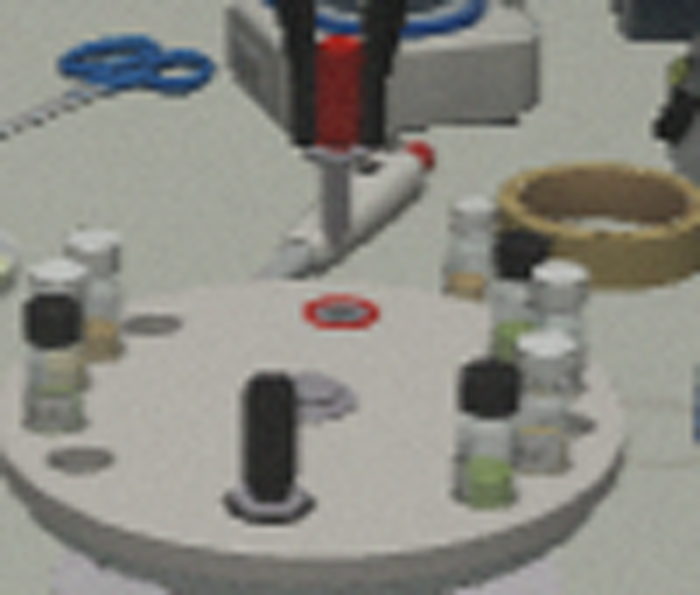

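The red ring at (341,313) matches the estimate with the same 0.6 px bias that the nose shows. Descending.

step_arm(commands=[{"travel": [0, 0, 0.01], "turn": [0, 0, 0]}, {"travel": [0, 0, 0.02], "turn": [0, 0, 0]}, {"travel": [0, 0, 0.024], "turn": [0, 0, 0]}, {"travel": [0, 0, 0.024], "turn": [0, 0, 0]}])

```text
time: 21.75
position: [0.5758, 0.0899, 0.1384]
tool_rot: [-2.221, -2.221, 0.001]
ft_force: [-0.3, -0.6, -0.6]
grip_width: 0.177
grip_force: 40.0
```

step_arm(commands=[{"travel": [0, 0, 0.003], "turn": [0, 0, 0]}, {"travel": [0, 0, 0.006], "turn": [0, 0, 0]}, {"travel": [0, 0, 0.006], "turn": [0, 0, 0]}])

```text
time: 22.05
position: [0.5761, 0.0902, 0.1328]
tool_rot: [-2.221, -2.222, 0.0]
ft_force: [0.7, -0.1, -0.7]
grip_width: 0.171
grip_force: 40.0
```

step_arm(commands=[{"travel": [0, 0, 0.002], "turn": [0, 0, 0]}, {"travel": [0, 0, 0.003], "turn": [0, 0, 0]}, {"travel": [0, 0, 0.003], "turn": [0, 0, 0]}])

```text
time: 22.35
position: [0.5761, 0.0902, 0.13]
tool_rot: [-2.221, -2.222, 0.0]
ft_force: [-0.7, -1.2, -0.6]
grip_width: 0.174
grip_force: 40.0
```

step_arm(commands=[{"travel": [0, 0, 0.002], "turn": [0, 0, 0]}, {"travel": [0, 0, 0.004], "turn": [0, 0, 0]}, {"travel": [0, 0, 0.004], "turn": [0, 0, 0]}])

```text
time: 22.65
position: [0.576, 0.0902, 0.1257]
tool_rot: [-2.221, -2.221, 0.001]
ft_force: [-0.6, -0.1, -1.1]
grip_width: 0.172
grip_force: 40.0
```

step_arm(commands=[{"travel": [0, 0, 0.002], "turn": [0, 0, 0]}, {"travel": [0, 0, 0.004], "turn": [0, 0, 0]}, {"travel": [0, 0, 0.004], "turn": [0, 0, 0]}])

```text
time: 22.95
position: [0.576, 0.0902, 0.1217]
tool_rot: [-2.221, -2.221, 0.001]
ft_force: [-0.8, 0.7, -0.1]
grip_width: 0.169
grip_force: 40.0
```

In cleanly; continuing through the plate bore.

step_arm(commands=[{"travel": [0, 0, 0.002], "turn": [0, 0, 0]}, {"travel": [0, 0, 0.004], "turn": [0, 0, 0]}, {"travel": [0, 0, 0.004], "turn": [0, 0, 0]}])

```text
time: 23.25
position: [0.576, 0.0902, 0.1177]
tool_rot: [-2.221, -2.222, 0.001]
ft_force: [-0.2, 0.5, -0.4]
grip_width: 0.168
grip_force: 40.0
```

step_arm(commands=[{"travel": [0, 0, 0.002], "turn": [0, 0, 0]}, {"travel": [0, 0, 0.004], "turn": [0, 0, 0]}, {"travel": [0, 0, 0.004], "turn": [0, 0, 0]}])

```text
time: 23.55
position: [0.576, 0.0902, 0.1137]
tool_rot: [-2.221, -2.221, 0.001]
ft_force: [0.5, -0.2, -0.9]
grip_width: 0.167
grip_force: 40.0
```

step_arm(commands=[{"travel": [0, 0, 0.002], "turn": [0, 0, 0]}, {"travel": [0, 0, 0.004], "turn": [0, 0, 0]}, {"travel": [0, 0, 0.004], "turn": [0, 0, 0]}])

```text
time: 23.85
position: [0.576, 0.0902, 0.1097]
tool_rot: [-2.221, -2.221, 0.001]
ft_force: [0.2, -0.5, -0.4]
grip_width: 0.169
grip_force: 40.0
```

step_arm(commands=[{"travel": [0, 0, 0.002], "turn": [0, 0, 0]}, {"travel": [0, 0, 0.004], "turn": [0, 0, 0]}, {"travel": [0, 0, 0.005], "turn": [0, 0, 0]}, {"travel": [0, 0, 0.005], "turn": [0, 0, 0]}])

```text
time: 24.25
position: [0.5761, 0.0902, 0.1049]
tool_rot: [-2.221, -2.222, 0.0]
ft_force: [-0.2, -0.2, -1.6]
grip_width: 0.174
grip_force: 40.0
```

step_arm(commands=[{"travel": [0, 0, 0.002], "turn": [0, 0, 0]}, {"travel": [0, 0, 0.004], "turn": [0, 0, 0]}, {"travel": [0, 0, 0.005], "turn": [0, 0, 0]}, {"travel": [0, 0, 0.005], "turn": [0, 0, 0]}])

```text
time: 24.65
position: [0.5761, 0.0902, 0.0998]
tool_rot: [-2.221, -2.221, 0.0]
ft_force: [-0.1, 0.6, -0.3]
grip_width: 0.17
grip_force: 40.0
```

step_arm(commands=[{"travel": [0, 0, 0.001], "turn": [0, 0, 0]}, {"travel": [0, 0, 0.002], "turn": [0, 0, 0]}, {"travel": [0, 0, 0.002], "turn": [0, 0, 0]}])

```text
time: 24.95
position: [0.5767, 0.0901, 0.0994]
tool_rot: [2.221, 2.221, 0.002]
ft_force: [-2.5, -1.6, 6.5]
grip_width: 0.17
grip_force: 40.0
```

step_arm(commands=[{"travel": [0, 0, 0.001], "turn": [0, 0, 0]}, {"travel": [0, 0, 0.001], "turn": [0, 0, 0]}, {"travel": [0, 0, -0.001], "turn": [0, 0, 0]}, {"travel": [0, 0, -0.001], "turn": [0, 0, 0]}])

```text
time: 25.35
position: [0.5765, 0.0903, 0.0994]
tool_rot: [2.221, 2.221, 0.001]
ft_force: [-0.2, -0.2, 4.2]
grip_width: 0.171
grip_force: 40.0
```

step_arm(commands=[{"travel": [0, 0, 0], "turn": [0, 0, 0]}, {"travel": [0, 0, 0], "turn": [0, 0, 0]}, {"travel": [0, 0, 0], "turn": [0, 0, 0]}, {"travel": [0, 0, 0], "turn": [0, 0, 0]}], gripper=0.4)

```text
time: 25.75
position: [0.576, 0.0903, 0.0988]
tool_rot: [-2.221, -2.222, 0.001]
ft_force: [0.0, -0.2, -0.6]
grip_width: 0.38
grip_force: 0.0
```

step_arm(commands=[{"travel": [0, 0, -0.01], "turn": [0, 0, 0]}, {"travel": [0, 0, -0.03], "turn": [0, 0, 0]}, {"travel": [0, 0, -0.06], "turn": [0, 0, 0]}, {"travel": [0, 0, -0.1], "turn": [0, 0, 0]}, {"travel": [0, 0, -0.13], "turn": [0, 0, 0]}])

```text
time: 26.25
position: [0.5768, 0.09, 0.2322]
tool_rot: [2.221, 2.22, 0.004]
ft_force: [1.1, 0.0, 0.6]
grip_width: 0.398
grip_force: 0.0
```

step_arm(commands=[{"travel": [0, 0, 0], "turn": [0, 0, 0]}, {"travel": [0, 0, 0], "turn": [0, 0, 0]}])

```text
time: 26.45
position: [0.5767, 0.0903, 0.2303]
tool_rot: [2.221, 2.221, 0.003]
ft_force: [-0.3, 0.3, -0.5]
grip_width: 0.403
grip_force: 0.0
```

```bash
python3 - <<'E'
from h import *
st(); shot('side','s7.png',(300,165,400,250),7)
E
```

```text
{'time': 26.45, 'position': [0.5767, 0.0903, 0.2303], 'tool_rot': [2.2207, 2.2211, 0.0034], 'ft_force': [-0.3045, 0.2669, -0.4631], 'torque': [-0.0656, 0.0475, 0.0184], 'grip_width': 0.4026, 'grip_force': 0.0}
```

View pics/s7.png

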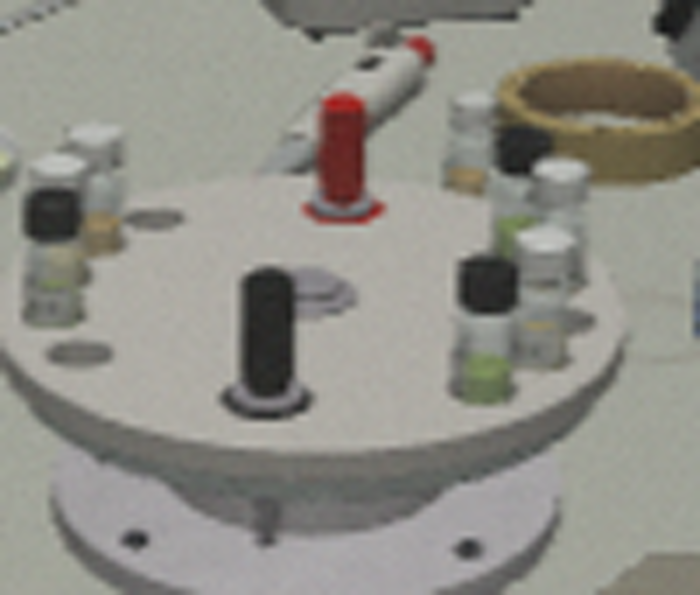

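Both pins stand home (shoulders at (265,395) and (342,208)), the vials are upright and the gripper is clear. Handing in.

```bash
python3 -c "
from bench import ctrl
print(ctrl.close_job())"
```

```text
the job is handed in; nothing more can be done
None
```

The job is handed in: the carousel is pinned in line, the taper pin and then the lock pin are fully home and released, and the vials are upright; a yellow lookalike pin on the bench toppled early on with no contact from the arm that I know of.

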